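Seat the keyed spindle in the kitchen machine and hold it down

TASK

Take the attachment spindle by its black grip, slide it out of the open front of its wooden rack, and push it nose down into the drive hub on the white kitchen machine, turning it until its two keys slip into the keyways. Keep pushing against the spring inside until the collar is fully home, flush on the hub, and finish still gripping the spindle and holding it down there (let go, and the spring lifts it). Leave the mug, the spectacle case and the jar where they are.

Things in the scene. Friction and masses are not known exactly. Their poses are not given: they have to be found in the camera images.
- spindle: Loose steel spindle, 100 mm long, 0.2-0.33 kg. Origin: nose tip, z up to the grip. Shaft 16 mm diameter, z 0-40 mm (first 6 mm tapered from 9 mm). Two keys along +x and -x, 6 mm wide, reaching 13.5 mm from the axis, z 14-40 mm. Collar 50 mm diameter, z 40-46 mm. Neck 16 mm, z 46-62 mm. A half turn about z fits the same. It starts hanging upright by its collar in the rack.
- spindle_grip (a point): Middle of the spindle's black flat-sided grip block, on its axis 84 mm above the nose's tip (axes as spindle). The block spans z 62-100 mm of the spindle, 44 mm along x and 26 mm across y: grip it across y, from above, fingertips above the rack's top.
- rack: Wooden rack fixed to the table, 110 (x) by 84 (y) by 92 mm high, origin centre of underside, x along its channel, open only at the -x end, which roughly faces the robot. Collar rests on lower lips (top z 75 mm, slot 36 mm wide) under upper lips (z 87-92 mm, slot 30 mm wide for the neck): it cannot be lifted out, only slid to -x, with 4 mm play sideways, 6 mm upwards.
- rack_front (a point): Middle of the rack's open front edge, 55 mm along -x from rack's origin, at the height of the lower lips (75 mm above the table); axes as rack. Once the spindle's axis is more than 25 mm in front of it, the collar is clear of the rack and the spindle can be lifted.
- base: White kitchen machine fixed to the table, plinth 190 by 190 by 70 mm with a round step to 78 mm, origin centre of underside, z up. On its middle stands the aluminium drive hub, 55 mm across, top 130 mm above the table; nothing else is higher than 78 mm. Machine and rack stand side by side, either one on the left.
- hub_face (a point): Centre of the hub's bore, level with the hub's top face; axes as base. Bore 18 mm diameter, two facing keyways 10 mm wide reaching 15 mm from the axis. The keyway line lies anywhere within 0.8 rad either side of the base's x axis; no reading gives it: see it or feel for it, turning with the keys on the face (nose 14 mm deep). The hub resists turning with 1.5 N m.
- hub_home (a point): On the bore's axis 40 mm below the hub's face, axes as base: where the nose's tip is when the spindle is fully home, its collar on the hub's face. With the keys in the keyways the spindle moves freely until the nose is 26 mm deep, then meets a sprung pin (5 N at first, about 11 N when home). The spring lifts a released spindle again.
- mug: White mug, 80 mm across, 92 mm high, handle on its +y side, standing on the table; a bystander to leave alone. Origin at the centre of its underside.
- case: Black spectacle case, 60 by 155 by 38 mm, lying on the table; a bystander to leave alone. Origin at the centre of its underside.
- jar: Amber glass jar with a steel lid, 72 mm across, 100 mm high, standing on the table; a bystander to leave alone. Origin at the centre of its underside.
Not all that is in view belongs to the job. What is shaped like the spindle but green is not meant. What is shaped like the rack but blue is not meant.

How it is judged (in metres and radians):
On the way, in this order (a step that is already met when the one before it is completed fails the run):
1. the spindle has been slid out of the front of the rack (horizontal distance between spindle and rack above 0.078 m), for 0.1 s.
2. the spindle's nose stands in the hub's bore (z of spindle in the frame of hub_face below -0.008 m and horizontal distance between spindle and hub_face below 0.005 m), for 0.1 s.
At the end, for the whole second after the job is handed in: Through the last second: nose at least 37 mm below the hub face (40 is home), within 4 mm of the bore axis, spindle upright within 4 degrees, at rest, gripped (over 3 N) and pressing on the machine with over 5 N. Mug, case, jar moved under 30 mm (z of spindle in the frame of hub_face below -0.037 m and horizontal distance between spindle and hub_face below 0.004 m and angle between the z axis of spindle and the z axis of base, either way round below 0.07 rad and contact force between the fingers and spindle above 3 N and contact force between spindle and base above 5 N and linear speed of spindle below 0.02 m/s); the arm keeps its last pose, push and grip.
It fails at once if the mug is knocked or moved more than 30 mm (distance of mug from where it was at the start of the episode above 0.03 m).
It fails at once if the spectacle case is knocked or moved more than 30 mm (distance of case from where it was at the start of the episode above 0.03 m).
It fails at once if the jar is knocked or moved more than 30 mm (distance of jar from where it was at the start of the episode above 0.03 m).
It also fails if it takes over 72 s, if anything falls off the work surface, if the arm or the gripper's body presses on something with over 40 N, if the wrist force passes 120 N, or if a joint passes its speed limit or range.

ROBOT

A 6-joint arm with a two-finger parallel gripper is mounted at the origin on the work surface. World frame = base frame: x ahead of the robot, y to its left, z up, the work surface at z = 0. Lengths are in mm, angles in degrees, forces in N, time in s.
With the tool pointing down it reaches from about 300 to 850 mm from the base axis. Payload 4.2 kg.
Tool frame: the origin (TCP) lies midway between the tips of the shut fingers; the grasp point (between the pads) lies 19 mm behind it; x points along the fingers, y is the direction in which the jaws open and shut, and the axes are right-handed (so a half turn about x gives the same grasp; the last joint's range is limited). The gripper opens to 91 mm and grips with 3 to 60 N. Pads are 32 mm wide; open, the fingers measure 118 mm over their backs; the gripper's body (76 mm by 178 mm) begins 60 mm behind the grasp point.
Start: joints at [-73.51, 18.312, 89.639, -0, 72.044, -1.146], TCP at [174.207, -547.992, 213.976] pointing down, gripper open.
Joint ranges: [-177.97, 177.97], [-48.28, 115.42], [12.27, 149.76], [-77.06, 257.06], [2.81, 150.46], [-146.56, 146.56]. Speed limits (degrees/s): [147.25, 147.25, 180, 180, 180, 180].

INTERFACE

Orientations are given as [roll, pitch, yaw] about the fixed x, y, z axes, in that order (R = Rz(yaw) Ry(pitch) Rx(roll)).
In Python, from workcell import * gives the robot as it stands.
- The arm moves only by the shell command python3 -m handwheel 'ROWS' [FORCE]. ROWS is a JSON object of lists of equal length, an entry for each row: "gripper": the closure, from 0 (fully open) to 1 (shut); "offset": the shift along the tool's x, y, z in mm, a list of three; "rot": the turn, a rotation vector about the tool's x, y, z in degrees, a list of three. A call has 1 to 5 rows; each row is the pose to reach, as a shift and turn from the pose commanded when the call began, along the tool's axes at that moment; what a row does not reach only later rows make up. A row lasts 1/12 s, in which the tool goes at most 41.7 mm and 7.16 degrees, less where a joint would pass 70% of its speed; a pose out of reach is approached as far as the arm can. A call with a gripper value outside its range is refused whole. The fingers move at their own pace and stop on an object; FORCE is the grip in N (left out, the last holds). Time passes only in rows, so rows that repeat a pose let the fingers close. It gives the time, the measured TCP pose, the force and the opening at its end, in the units of the state.
- state(): the state, without advancing time (a new reading comes with each control period).
- grab_frame(name): name is "scene" or "side" or "wrist"; returns the picture (384x512x3 uint8, red, green, blue); there is no depth.
- camera_params(name): a dict with "fx", "fy", "cx", "cy" (pixels), "k1" (the pictures are not rectified: a ray, as slopes to the right and down, at radius r is drawn at 1 + k1 r^2 times it, then the intrinsics apply), "position" and "attitude" of the camera in the world; the wrist camera has in their place "hand_eye" (4x4, takes a point from camera to tool coordinates, whose origin is the TCP and whose axes are the tool frame's). Camera axes: x right, y up, looking along -z (the intrinsics and any distortion apply to the point x, -y, -z); pixel columns grow to the right and rows downward; lengths in mm; the calibration is good to about 2 mm. A picture is of the moment at which its call begins: read the wrist's pose just before it. camera_params takes no time and is no camera call.
- job_done(): hands the job in, once; it reports no verdict.
The state is a dict: "time_s": time; "qpos": joint angles; "qvel": joint speeds; "effort": joint torques, N m; "ee_pos": TCP position; "ee_rot": TCP orientation; "force": force on the tool from outside, world axes, zero at the start; "torque": the same for the moment, N m; "gripper_width": finger opening in mm.
Only numpy, scipy, OpenCV 4.12 (cv2) and the standard library are available. Lean on these libraries where they do the work, as an engineer would, in place of code of your own. Each camera call takes 0.05 s, during which the arm holds its last target.

## Working session

There is one attempt and no reset: what is moved stays moved. The work goes in short steps, Python scripts to look and compute and a shell command to move; the robot and the scene stay as the last step left them, time stands still between calls to the robot, and variables do not carry over. Pictures are saved under pics/ and viewed, and the job is handed in when it is done.

```bash
ls; mkdir -p pics
python3 - <<'E'
from workcell import *
import cv2
for n in ("scene","side","wrist"):
    f=grab_frame(n); cv2.imwrite(f"pics/{n}0.png",f[:,:,::-1]); print(n,camera_params(n))
print(state())
E
```

```text
pics
scene {'fx': 452.9642662410192, 'fy': 452.9642662410192, 'cx': 258.99535568262877, 'cy': 193.5249780174115, 'k1': -0.09810857425497733, 'position': array([1676.16019105,  310.9497544 , 1299.64281253]), 'attitude': array([ 43.03880725,  -1.09928299, 108.03703496])}
side {'fx': 458.5311964282052, 'fy': 458.5311964282052, 'cx': 257.1617440830046, 'cy': 185.2948965180839, 'k1': -0.0457546981266797, 'position': array([ 536.9446987 , 1156.40399684,  938.0012489 ]), 'attitude': array([  53.51655317,   -0.4376222 , -175.57150042])}
wrist {'fx': 292.00816393861277, 'fy': 292.00816393861277, 'cx': 247.58145795070635, 'cy': 194.6466423043244, 'k1': 0.011832755254869959, 'hand_eye': array([[ 2.41923336e-06,  2.92957949e-01, -9.56125327e-01,
        -1.71157551e+02],
       [ 9.99999981e-01,  1.88090223e-04,  6.01613174e-05,
        -9.68005356e-01],
       [ 1.97462562e-04, -9.56125308e-01, -2.92957943e-01,
        -8.33099080e+01],
       [ 0.00000000e+00,  0.00000000e+00,  0.00000000e+00,
         1.00000000e+00]])}
{'time_s': 0.15, 'qpos': array([-7.35099672e+01,  1.83427035e+01,  8.96885300e+01,  7.04386398e-04,
        7.20457758e+01, -1.14618715e+00]), 'qvel': array([-0.00216967, -0.06156226, -0.22028598,  0.03585699, -0.06594677,
       -0.04224132]), 'effort': array([ 3.69525751e-04, -4.12772155e+01, -2.32154506e+01,  7.27676041e-02,
        4.33465058e-02, -1.01012110e-04]), 'ee_pos': array([ 174.10409579, -547.61287514,  213.3310136 ]), 'ee_rot': array([-91.64450732,  89.9229877 , 105.99149503]), 'force': array([ 0.27601342, -0.63800538, -0.08514196]), 'torque': array([ 0.01248957, -0.02753881,  0.00335113]), 'gripper_width': 90.84330203892243}
```

View pics/scene0.png

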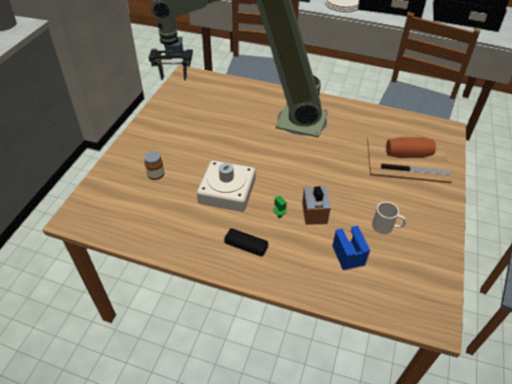

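View pics/side0.png

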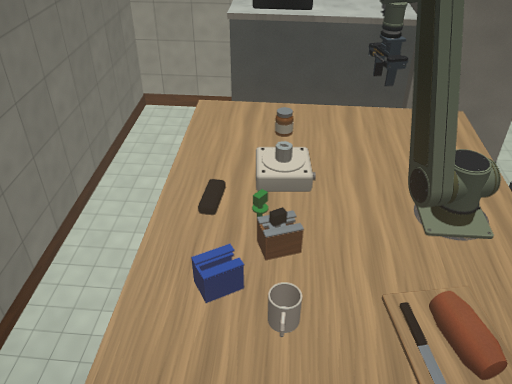

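View pics/wrist0.png

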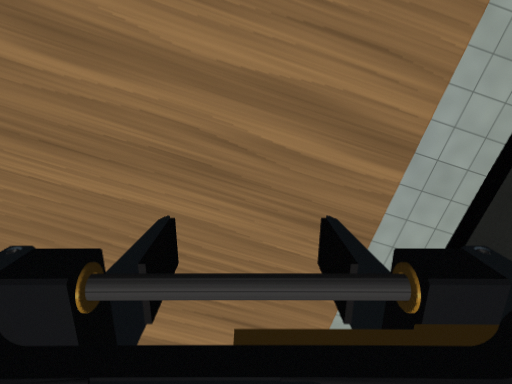

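The scene picture shows two racks: brown at (316,205) and blue at (350,248). It shows two spindles: one with a black grip in the brown rack at (319,190), and a green one at (280,206). The brown rack holding the black-gripped spindle fits the description, because blue and green are ruled out. The machine is at (227,185). I'll check this in an enlarged crop.

```bash
cat > h.py <<'E'
from workcell import *
import numpy as np, cv2
from scipy.spatial.transform import Rotation as R
def rot(a): return R.from_euler('xyz',a,degrees=True).as_matrix()
def campose(n,st=None):
    c=camera_params(n)
    if n!='wrist': return c,rot(c['attitude']),np.array(c['position'])
    T=np.eye(4);T[:3,:3]=rot(st['ee_rot']);T[:3,3]=st['ee_pos']
    M=T@c['hand_eye']; return c,M[:3,:3],M[:3,3]
def ray(n,u,v,st=None):
    c,Rm,p=campose(n,st)
    K=np.array([[c['fx'],0,c['cx']],[0,c['fy'],c['cy']],[0,0,1]])
    q=cv2.undistortPoints(np.array([[[u,v]]],float),K,np.array([c['k1'],0,0,0.]))[0,0]
    d=Rm@np.array([q[0],-q[1],-1.]); return p,d/np.linalg.norm(d)
def onz(n,u,v,z,st=None):
    p,d=ray(n,u,v,st); return p+d*(z-p[2])/d[2]
def proj(n,P,st=None):
    c,Rm,p=campose(n,st); q=Rm.T@(np.array(P)-p); s=np.array([q[0],-q[1]])/-q[2]
    s=s*(1+c['k1']*(s@s)); return np.array([c['fx']*s[0]+c['cx'],c['fy']*s[1]+c['cy']])
def tri(rays):
    A=np.zeros((3,3));b=np.zeros(3)
    for p,d in rays:
        M=np.eye(3)-np.outer(d,d);A+=M;b+=M@p
    X=np.linalg.solve(A,b); return X,[np.linalg.norm((np.eye(3)-np.outer(d,d))@(X-p)) for p,d in rays]
E
python3 - <<'E'
import cv2
a=cv2.imread('pics/scene0.png')[150:280,190:420]; b=cv2.imread('pics/side0.png')[130:310,180:330]
cv2.imwrite('pics/c1.png',cv2.resize(a,None,fx=3.4,fy=3.4,interpolation=cv2.INTER_CUBIC))
cv2.imwrite('pics/c2.png',cv2.resize(b,None,fx=3.3,fy=3.3,interpolation=cv2.INTER_CUBIC))
E
```

```text
(no output)
```

View pics/c1.png

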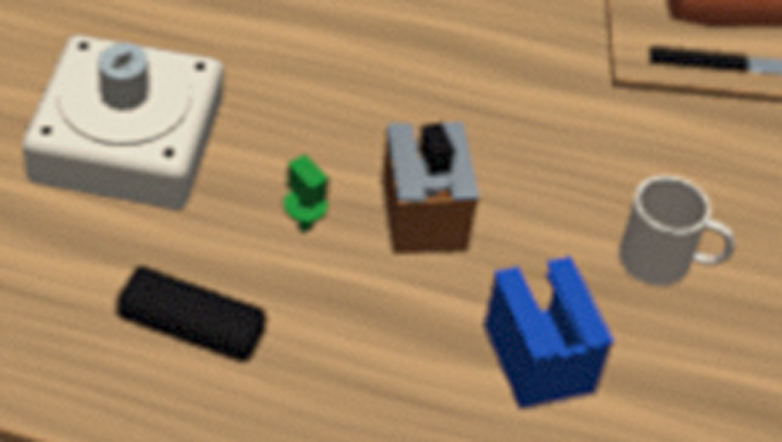

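View pics/c2.png

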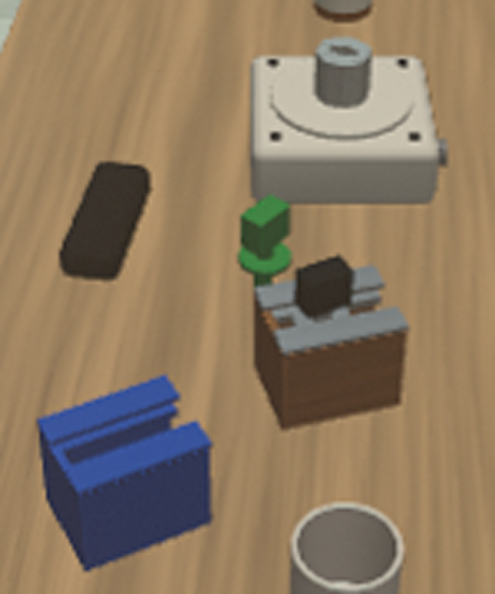

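Confirmed: the black-gripped spindle is in the brown rack with grey lips, at crop pixel (437,145). The keyway is visible on the hub, at crop 1 (124,60). Next I measure both.

Run:
```python
from h import *
np.set_printoptions(precision=1,suppress=True)
f=lambda u,v:(190+u/3.4,150+v/3.4)
g=lambda u,v:(180+u/3.3,130+v/3.3)
print("rack top scene",[onz('scene',*f(*p),92)[:2] for p in [(388,125),(462,124),(477,195),(398,198)]])
print("rack top side",[onz('side',*g(*p),92)[:2] for p in [(255,289),(380,268),(408,318),(283,348)]])
print("grip top scene",onz('scene',*f(434,131),135), "side",onz('side',*g(322,270),135))
print("hub scene",onz('scene',*f(124,61),130),"side",onz('side',*g(343,52),130))
print("base corners", [onz('scene',*f(*p),70)[:2] for p in [(73,38),(222,62),(185,192),(28,150)]])
print("mug",onz('scene',*f(672,207),92),"jar",onz('scene',153,157,100),"case",onz('scene',246,240,38),"green",onz('scene',*f(306,170),100))
s=state(); print(rot(s['ee_rot']))
```

```text
rack top scene [array([509.1, 131.5]), array([480.9, 208.2]), array([577.6, 245.4]), array([608.7, 167.4])]
rack top side [array([606.6, 168.7]), array([499.9, 131.2]), array([475.6, 195. ]), array([578.1, 240.8])]
grip top scene [543.3 186.  135. ] side [549.7 190.  135. ]
hub scene [ 546.1 -160.9  130. ] side [ 542.8 -164.1  130. ]
base corners [array([ 471.3, -255.3]), array([452.6, -77.9]), array([655. , -52.2]), array([ 653.2, -234.1])]
mug [527.  445.1  92. ] jar [ 553.2 -467.5  100. ] case [773.4  -5.1  38. ] green [609.3  66.9 100. ]
[[-0.   0.3 -1. ]
 [ 0.  -1.  -0.3]
 [-1.  -0.  -0. ]]
```

```bash
cat >> h.py <<'E'
def down(yaw_y):  # tool x down, tool y at world angle yaw_y (deg)
    a=np.radians(yaw_y); y=np.array([np.cos(a),np.sin(a),0]); x=np.array([0,0,-1.]); return np.c_[x,y,np.cross(x,y)]
def go(P,yaw):
    s=state(); Rc=rot(s['ee_rot']); 
    print('pos',s['ee_pos'].round(1),'yaw',np.degrees(np.arctan2(Rc[1,1],Rc[0,1])).round(2),'off',(Rc.T@(np.array(P)-s['ee_pos'])).round(1),'rot',R.from_matrix(Rc.T@down(yaw)).as_rotvec(degrees=True).round(2),'t',s['time_s'])
E
python3 -c "
from h import *
go([560,-160,270],-70)"
```

```text
pos [ 174.1 -547.6  213.3] yaw -72.36 off [ -56.3 -252.6 -485.2] rot [-2.36 -0.    0.08] t 0.15
```

```bash
python3 -m handwheel '{"gripper":[0,0,0,0,0],"offset":[[-20,-18,-35],[-40,-36,-70],[-56,-54,-105],[-56,-73,-140],[-56,-92,-175]],"rot":[[0,0,0],[0,0,0],[0,0,0],[0,0,0],[0,0,0]]}'; python3 -m handwheel '{"gripper":[0,0,0,0,0],"offset":[[0,-18,-35],[0,-36,-70],[0,-54,-105],[0,-73,-140],[0,-92,-175]],"rot":[[0,0,0],[0,0,0],[0,0,0],[0,0,0],[-2.3,0,0]]}';python3 -c "
from h import *
go([560,-160,270],-70)"
```

```text
time_s: 0.57
ee_pos: [313.1, -407.7, 271.2]
ee_rot: [110.2, 89.8, -52.2]
force: [0.4, -0.2, -0.3]
gripper_width: 91.0
time_s: 0.98
ee_pos: [451.8, -266.1, 269.8]
ee_rot: [-16.9, 90.0, -177.0]
force: [1.3, -1.1, 0.2]
gripper_width: 91.1
pos [ 451.8 -266.1  269.8] yaw -70.03 off [  -0.2  -62.7 -138. ] rot [-0.03  0.01  0.  ] t 0.9833
```

```bash
python3 -m handwheel '{"gripper":[0,0,0,0,0],"offset":[[0,-18,-35],[0,-36,-70],[0,-54,-105],[0,-62,-138],[0,-62,-138]],"rot":[[0,0,0],[0,0,0],[0,0,0],[0,0,0],[0,0,0]]}'; python3 -c "
from h import *
import json
s=state();print(s['ee_pos'],s['qvel'])
f=grab_frame('wrist');cv2.imwrite('pics/w1.png',f[:,:,::-1])
json.dump({k:np.array(v).tolist() for k,v in s.items()},open('w1.json','w'))"
```

```text
time_s: 1.4
ee_pos: [563.6, -158.5, 268.9]
ee_rot: [-152.8, 89.8, 47.4]
force: [-0.0, 0.4, -0.2]
gripper_width: 91.4
[ 563.5820379  -158.48638945  268.87990768] [-3.81906197 -2.07568826  3.63826728 -3.93899204  2.38996924 -3.03398983]
```

View pics/w1.png

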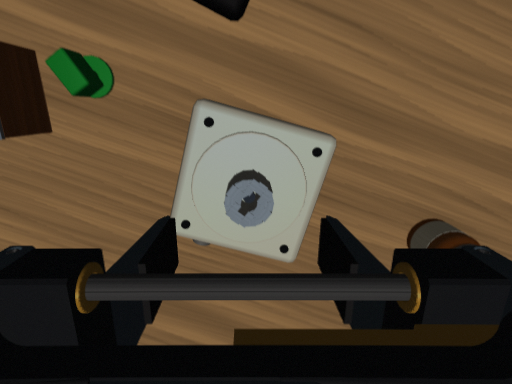

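The wrist view shows the hub face at about (249,203) and a dark bore with a slanted keyway line. The arm hadn't quite settled, so I'll take a settled picture and measure from that.

```bash
python3 -m handwheel '{"gripper":[0,0],"offset":[[0,0,0],[0,0,0]],"rot":[[0,0,0],[0,0,0]]}'
python3 - <<'E'
from h import *
import json
s=state();print(s['ee_pos'],s['qvel'].round(2))
f=grab_frame('wrist');cv2.imwrite('pics/w2.png',f[:,:,::-1])
json.dump({k:np.array(v).tolist() for k,v in s.items()},open('w2.json','w'))
c=f[165:240,205:295,::-1];cv2.imwrite('pics/w2c.png',cv2.resize(c,None,fx=7,fy=7,interpolation=cv2.INTER_CUBIC))
# rectify to hub plane z=130, 0.25 mm/px
import numpy as np
c0=onz('wrist',249,203,130,s)
print(c0)
N=280; gx=np.zeros((N,N),np.float32);gy=gx.copy()
for i in range(N):
  for j in range(N):
    P=[c0[0]+(140-i)*.25,c0[1]+(140-j)*.25,130]   # up=+x, left=+y
    gx[i,j],gy[i,j]=proj('wrist',P,s)
o=cv2.remap(f[:,:,::-1],gx,gy,cv2.INTER_CUBIC);cv2.imwrite('pics/w2r.png',cv2.resize(o,None,fx=2,fy=2))
E
```

```text
time_s: 1.62
ee_pos: [558.5, -163.1, 269.7]
ee_rot: [-7.7, 89.9, -167.9]
force: [-0.1, -0.6, 0.2]
gripper_width: 90.8
[ 558.50722523 -163.11534626  269.71154496] [-0.94 -0.6   0.19  0.17 -0.09  0.15]
[ 538.12244135 -171.11027182  130.        ]Traceback (most recent call last):
  File "<stdin>", line 15, in <module>
  File "h.py", line 18, in proj
    c,Rm,p=campose(n,st); q=Rm.T@(np.array(P)-p); s=np.array([q[0],-q[1]])/-q[2]
           ~~~~~~~^^^^^^
  File "h.py", line 6, in campose
    c=camera_params(n)
ValueError: time passes only in moves, steps and waits
```

```bash
sed -i 's/    c=camera_params(n)/    c=CP(n)/' h.py; sed -i '1a from functools import lru_cache\n@lru_cache(None)\ndef CP(n): return camera_params(n)' h.py
cat > rect.py <<'E'
from h import *
def rect(img,st,c0,z,half=35,res=.25,n='wrist'):
    N=int(2*half/res); gx=np.zeros((N,N),np.float32);gy=gx.copy()
    for i in range(N):
      for j in range(N):
        gx[i,j],gy[i,j]=proj(n,[c0[0]+half-i*res,c0[1]+half-j*res,z],st)
    return cv2.remap(img,gx,gy,cv2.INTER_CUBIC)
E
python3 - <<'E'
from rect import *
import json
s=json.load(open('w2.json')); f=cv2.imread('pics/w2.png')
o=rect(f,s,[543,-164],130); cv2.imwrite('pics/w2r.png',cv2.resize(o,None,fx=2,fy=2))
E
```

```text
(no output)
```

View pics/w2r.png

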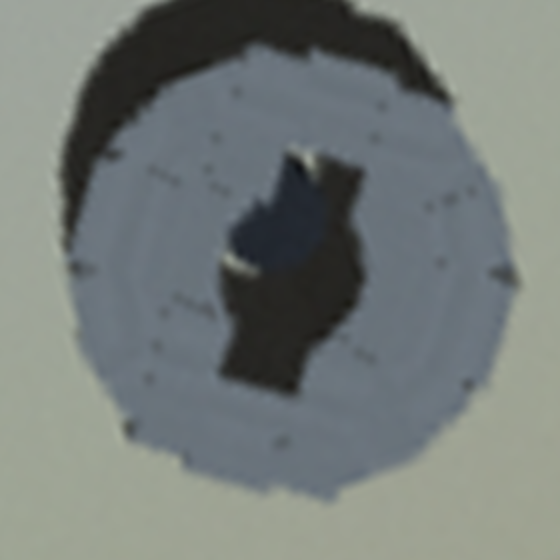

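The hub centre is at about (544,-165.6) and the keyway line is at about -16° in the world. Next I move over the rack.

```bash
python3 -c "
from h import *
go([560,182,260],-70)"
```

```text
pos [ 558.4 -163.4  269.9] yaw -70.14 off [   9.8 -324.3 -118.8] rot [-0.14  0.04 -0.  ] t 1.6667
```

```bash
python3 -m handwheel '{"gripper":[0,0,0,0,0],"offset":[[0,-36,-13],[0,-72,-26],[0,-108,-39],[0,-144,-53],[0,-180,-66]],"rot":[[0,0,0],[0,0,0],[0,0,0],[0,0,0],[0,0,0]]}';python3 -m handwheel '{"gripper":[0,0,0,0,0],"offset":[[2,-36,-13],[4,-72,-26],[6,-108,-39],[8,-135,-49],[10,-144,-53]],"rot":[[0,0,0],[0,0,0],[0,0,0],[0,0,0],[0,0,0]]}';python3 -m handwheel '{"gripper":[0,0,0],"offset":[[0,0,0],[0,0,0],[0,0,0]],"rot":[[0,0,0],[0,0,0],[0,0,0]]}'
python3 - <<'E'
from rect import *
import json
s=state();print(s['qvel'].round(2))
f=grab_frame('wrist')[:,:,::-1].copy();cv2.imwrite('pics/w3.png',f)
json.dump({k:np.array(v).tolist() for k,v in s.items()},open('w3.json','w'))
o=rect(f,s,[543,187],92,75,.5);cv2.imwrite('pics/w3r.png',cv2.resize(o,None,fx=2,fy=2))
E
```

```text
time_s: 2.08
ee_pos: [559.3, 29.4, 270.4]
ee_rot: [142.0, 90.0, -18.3]
force: [-0.7, 0.5, 0.7]
gripper_width: 91.2
time_s: 2.5
ee_pos: [560.3, 185.2, 260.0]
ee_rot: [-117.6, 89.9, 82.5]
force: [0.0, -0.6, 0.6]
gripper_width: 91.0
time_s: 2.75
ee_pos: [560.9, 180.6, 260.2]
ee_rot: [83.2, 89.9, -77.0]
force: [-0.1, -1.0, 0.3]
gripper_width: 91.4
[-0.4  -0.16 -0.14  0.26 -0.07  0.14]
```

View pics/w3.png

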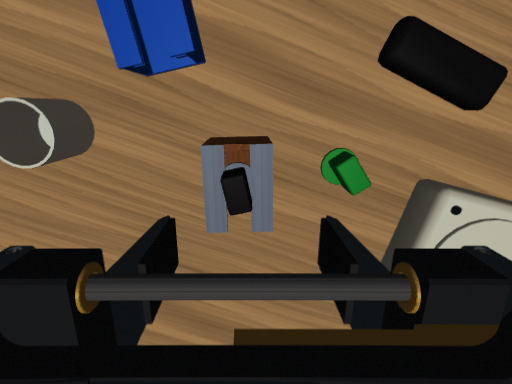

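View pics/w3r.png

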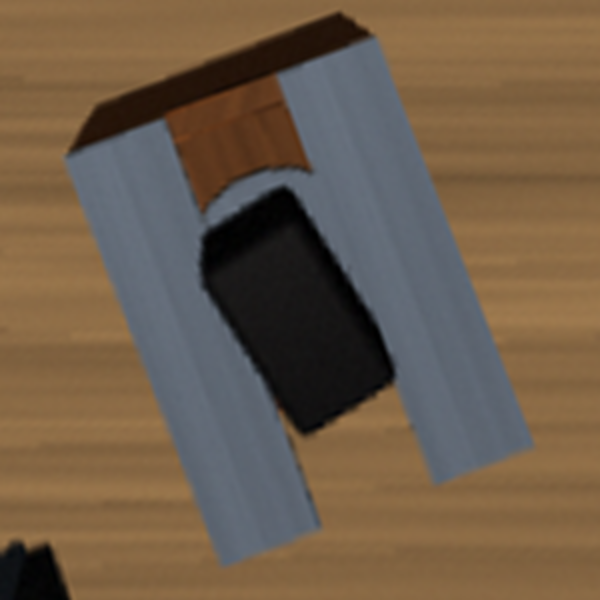

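Run:
```python
from rect import *
import json
s=json.load(open('w3.json'));f=cv2.imread('pics/w3.png')
o=rect(f,s,[543,187],135,40,.25)
cv2.imwrite('pics/w3g.png',cv2.resize(o,None,fx=2,fy=2))
g=cv2.cvtColor(o,cv2.COLOR_BGR2GRAY);cl=np.clip(g.astype(int)*5,0,255).astype(np.uint8);cv2.imwrite('pics/w3h.png',cv2.resize(cl,None,fx=2,fy=2))
```

```text
(no output)
```

View pics/w3h.png

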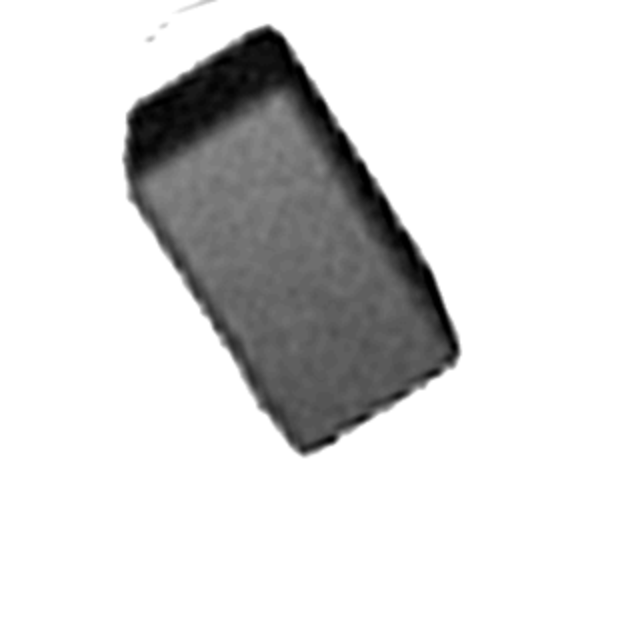

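The spindle's grip centre is at about (549.5,190) with its x axis at 31°. The rack axis is at 21° and its centre at about (542.5,187).

```bash
python3 -c "
from h import *
go([549.5,190,101],-59)"
```

```text
pos [561.  180.6 260.3] yaw -70.2 off [159.2 -12.8   7.6] rot [-11.2   -0.    -0.04] t 2.8
```

```bash
python3 -m handwheel '{"gripper":[0,0,0,0,0],"offset":[[10,-7,4],[40,-12.8,7.6],[75,-12.8,7.6],[105,-12.8,7.6],[120,-12.8,7.6]],"rot":[[-6,0,0],[-11.2,0,0],[-11.2,0,0],[-11.2,0,0],[-11.2,0,0]]}';python3 -m handwheel '{"gripper":[0,0,0,0,0],"offset":[[12,0,0],[26,0,0],[36,0,0],[39,0,0],[39,0,0]],"rot":[[0,0,0],[0,0,0],[0,0,0],[0,0,0],[0,0,0]]}'
python3 - <<'E'
from h import *
go([549.5,190,101],-59)
f=grab_frame('wrist')[:,:,::-1];cv2.imwrite('pics/w4.png',f)
E
```

```text
time_s: 3.22
ee_pos: [547.4, 189.7, 136.6]
ee_rot: [-8.1, 89.7, -157.1]
force: [-0.0, 0.1, -0.1]
gripper_width: 91.3
time_s: 3.63
ee_pos: [549.1, 191.1, 100.4]
ee_rot: [-3.6, 89.9, -152.6]
force: [0.4, -0.6, 0.7]
gripper_width: 91.2
pos [549.1 191.1 100.4] yaw -58.94 off [-0.6  1.1  0.3] rot [0.06 0.08 0.  ] t 3.6333
```

View pics/w4.png

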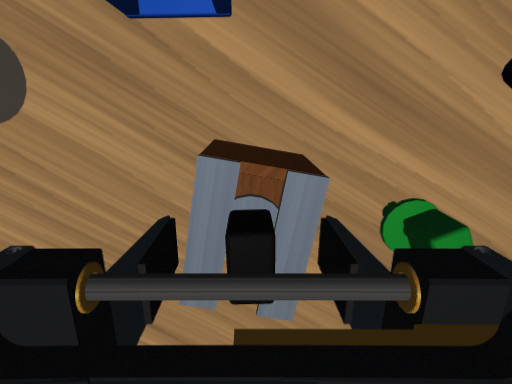

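The block sits centred and square between the fingers: columns 226–275, with the fingers at 177 and 320. I'll close the gripper.

```bash
python3 -m handwheel '{"gripper":[1,1,1,1,1],"offset":[[0,0,0],[0,0,0],[0,0,0],[0,0,0],[0,0,0]],"rot":[[0,0,0],[0,0,0],[0,0,0],[0,0,0],[0,0,0]]}' 50; python3 -m handwheel '{"gripper":[1,1,1],"offset":[[0,0,0],[0,0,0],[0,0,0]],"rot":[[0,0,0],[0,0,0],[0,0,0]]}'; python3 -c "
from h import *
s=state();print(s['force'],s['torque'],s['gripper_width'])
go(np.array([549.2,191,103])-105*np.array([.934,.357,0]),-59)"
```

```text
time_s: 4.1
ee_pos: [549.5, 192.2, 101.3]
ee_rot: [157.6, 90.0, 8.8]
force: [-0.1, 0.3, 0.7]
gripper_width: 61.1
time_s: 4.35
ee_pos: [549.3, 192.2, 100.9]
ee_rot: [115.2, 90.0, -33.7]
force: [0.6, 0.7, 0.0]
gripper_width: 40.6
[0.63867878 0.7069777  0.03812191] [ 0.0047433  -0.01172476 -0.01736561] 40.635038483166646
pos [549.3 192.2 100.9] yaw -58.86 off [ -2.1 -17.7 104. ] rot [ 0.14 -0.   -0.01] t 4.35
```

Still closing.

```bash
python3 -m handwheel '{"gripper":[1,1,1,1,1],"offset":[[0,0,0],[0,0,0],[0,0,0],[0,0,0],[0,0,0]],"rot":[[0,0,0],[0,0,0],[0,0,0],[0,0,0],[0,0,0]]}' 50; python3 -c "
from h import *
s=state();print(s['force'],s['torque'],s['gripper_width'])
go(np.array([549.2,191,103])-105*np.array([.934,.357,0]),-59)"
```

```text
time_s: 4.77
ee_pos: [549.4, 191.8, 100.9]
ee_rot: [73.5, 90.0, -75.4]
force: [0.4, -1.5, 0.0]
gripper_width: 25.7
[ 0.40082053 -1.53726154  0.03864797] [-0.27765772 -0.08971271  0.02880208] 25.667825195719665
pos [549.4 191.8 100.9] yaw -58.86 off [ -2.1 -18.  103.9] rot [ 0.14  0.01 -0.03] t 4.7667
```

```bash
python3 -m handwheel '{"gripper":[1,1,1],"offset":[[-1.5,0,0],[-3,0,0],[-3,0,0]],"rot":[[0,0,0],[0,0,0],[0,0,0]]}'; python3 -m handwheel '{"gripper":[1,1,1,1],"offset":[[0,-0.8,5],[0,-2.5,15],[0,-4.2,25],[0,-5,30]],"rot":[[0,0,0],[0,0,0],[0,0,0],[0,0,0]]}'; python3 -c "
from h import *
s=state();print(s['force'],s['torque'],s['gripper_width'])
go(np.array([549.2,191,103])-105*np.array([.934,.357,0]),-59)"
```

```text
time_s: 5.02
ee_pos: [549.1, 192.3, 103.9]
ee_rot: [-59.7, 90.0, 151.4]
force: [0.6, -0.4, -2.4]
gripper_width: 25.8
time_s: 5.35
ee_pos: [518.5, 180.0, 103.6]
ee_rot: [-12.3, 89.8, -161.2]
force: [-0.4, -0.6, -3.3]
gripper_width: 26.2
[-0.44583725 -0.63586169 -3.29175161] [-0.0122201  -0.02474778 -0.03389619] 26.238031609343437
pos [518.5 180.  103.6] yaw -58.87 off [  0.8 -12.1  71.4] rot [0.13 0.16 0.03] t 5.35
```

```bash
python3 -m handwheel '{"gripper":[1,1,1,1,1],"offset":[[0,-2.5,15],[0,-5,30],[0,-7.6,45],[0,-10.2,60],[0,-12.5,74]],"rot":[[0,0,0],[0,0,0],[0,0,0],[0,0,0],[0,0,0]]}'; python3 -m handwheel '{"gripper":[1,1,1],"offset":[[0,0,0],[0,0,5],[0,0,5]],"rot":[[0,0,0],[0,0,0],[0,0,0]]}'
python3 - <<'E'
from h import *
s=state();print(s['force'],s['torque'],s['gripper_width'],np.hypot(*(s['ee_pos'][:2]-[542.5,187])))
go([449,153.5,240],-59)
for n in('side','wrist'): cv2.imwrite(f'pics/{n}5.png',grab_frame(n)[:,:,::-1])
E
```

```text
time_s: 5.77
ee_pos: [449.6, 152.7, 104.0]
ee_rot: [-5.4, 90.0, -154.2]
force: [0.1, 0.2, -2.6]
gripper_width: 25.9
time_s: 6.02
ee_pos: [446.8, 150.5, 104.2]
ee_rot: [146.7, 90.0, -2.2]
force: [0.7, 0.8, -2.7]
gripper_width: 25.4
[ 0.69598604  0.84831742 -2.7116141 ] [-0.05077873 -0.01860454 -0.03496056] 25.391799473941074 102.4685453776228
pos [446.8 150.5 104.2] yaw -58.87 off [-135.8   -1.4   -3.5] rot [ 0.13 -0.02 -0.02] t 6.0167
```

View pics/side5.png

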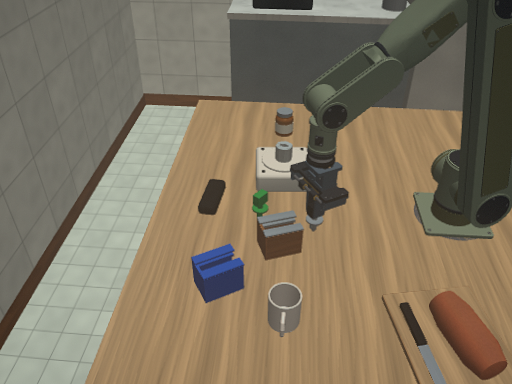

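View pics/wrist5.png

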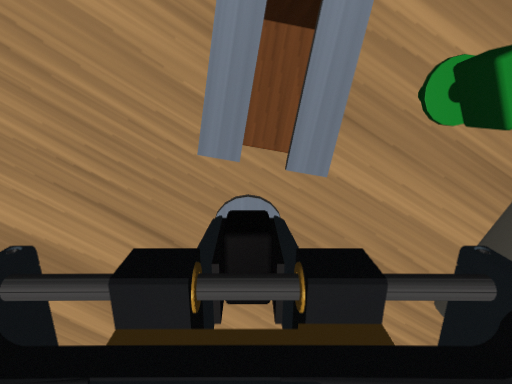

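The spindle is out and hanging in the gripper, and the rack is empty. I'll lift it and carry it to the hub while turning.

```bash
python3 -m handwheel '{"gripper":[1,1,1,1,1],"offset":[[-20,0,0],[-50,0,0],[-80,0,0],[-110,0,0],[-125,0,0]],"rot":[[0,0,0],[0,0,0],[0,0,0],[0,0,0],[0,0,0]]}';python3 -m handwheel '{"gripper":[1,1],"offset":[[0,0,0],[0,0,0]],"rot":[[0,0,0],[0,0,0]]}'; python3 -c "
from h import *
s=state();print(s['force'],s['torque'],s['gripper_width'])
go([544,-165.6,228],-106)"
```

```text
time_s: 6.53
ee_pos: [449.3, 151.5, 232.7]
ee_rot: [166.0, 89.6, 17.1]
force: [1.0, 0.8, -3.2]
gripper_width: 25.9
time_s: 6.7
ee_pos: [447.5, 150.9, 229.0]
ee_rot: [163.3, 89.9, 14.5]
force: [-0.7, 0.9, -3.9]
gripper_width: 26.0
[-0.68937926  0.86662101 -3.90591616] [0.00469626 0.01355597 0.0071197 ] 25.95885346260674
pos [447.5 150.9 229. ] yaw -58.86 off [  1.  320.8  81.1] rot [ 4.714e+01 -8.000e-02  1.000e-02] t 6.7
```

```bash
python3 -m handwheel '{"gripper":[1,1,1,1,1],"offset":[[0,20,5],[0,55,14],[0,92,23],[0,129,32],[0,166,42]],"rot":[[4,0,0],[10,0,0],[16,0,0],[22,0,0],[28,0,0]]}';python3 -c "
from h import *
go([544,-165.6,228],-106)"
```

```text
time_s: 7.12
ee_pos: [496.2, -14.5, 226.5]
ee_rot: [-6.3, 89.8, 176.5]
force: [0.7, 0.3, -2.5]
gripper_width: 25.8
pos [496.2 -14.5 226.5] yaw -87.12 off [ -1.7 153.3 -40.1] rot [ 1.888e+01  2.300e-01 -1.000e-02] t 7.1167
```

```bash
python3 -m handwheel '{"gripper":[1,1,1,1,1],"offset":[[0,35,-9],[0,70,-18],[0,105,-27],[0,135,-35],[0,150,-40]],"rot":[[4,0,0],[8,0,0],[12,0,0],[16,0,0],[19,0,0]]}';python3 -m handwheel '{"gripper":[1,1,1,1],"offset":[[0,0,0],[0,0,0],[0,0,0],[0,0,0]],"rot":[[0,0,0],[0,0,0],[0,0,0],[0,0,0]]}'
python3 - <<'E'
from h import *
import json
go([544,-165.6,228],-106)
s=state();print(s['qvel'].round(2))
for n in('side','scene','wrist'): cv2.imwrite(f'pics/{n}6.png',grab_frame(n)[:,:,::-1])
json.dump({k:np.array(v).tolist() for k,v in s.items()},open('w6.json','w'))
a=cv2.imread('pics/scene6.png')[130:220,180:280]; b=cv2.imread('pics/side6.png')[90:200,230:340]
cv2.imwrite('pics/c6.png',np.hstack([cv2.resize(a,(390,390),interpolation=cv2.INTER_CUBIC),cv2.resize(b,(390,390),interpolation=cv2.INTER_CUBIC)]))
E
```

```text
time_s: 7.53
ee_pos: [544.9, -164.2, 225.9]
ee_rot: [23.8, 89.8, -172.4]
force: [-0.3, 1.0, -2.8]
gripper_width: 25.9
time_s: 7.87
ee_pos: [544.3, -159.4, 228.1]
ee_rot: [-10.6, 89.9, 153.6]
force: [-0.0, -0.4, -4.1]
gripper_width: 25.8
pos [ 544.3 -159.4  228.1] yaw -105.77 off [ 0.1  6.1 -1.4] rot [0.23 0.12 0.02] t 7.8667
[ 0.32 -0.61 -0.46 -0.22 -0.1   0.01]
```

View pics/c6.png

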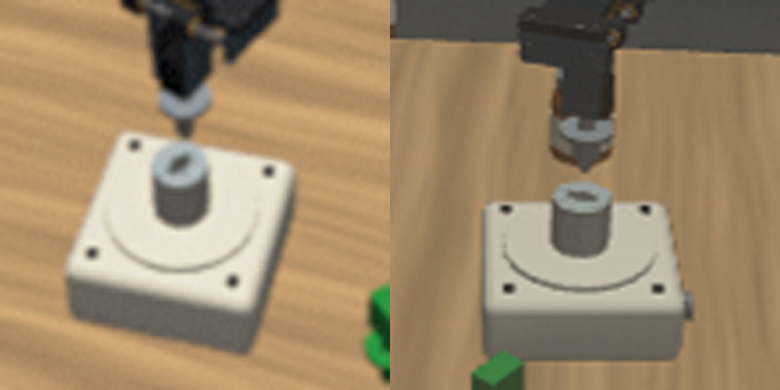

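View pics/wrist6.png

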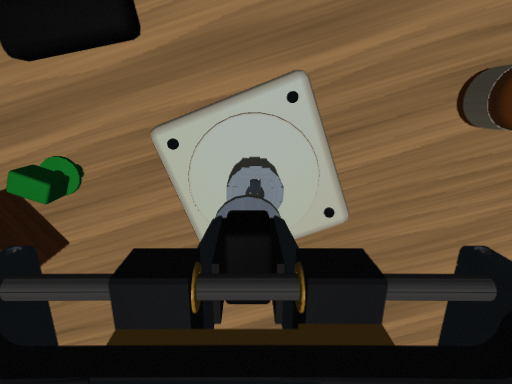

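Run:
```python
from rect import *
import json
np.set_printoptions(precision=1,suppress=True)
a=cv2.imread('pics/scene6.png')[135:190,200:250]; b=cv2.imread('pics/side6.png')[105:170,260:310]
a=cv2.resize(a,None,fx=8,fy=8,interpolation=cv2.INTER_CUBIC);b=cv2.resize(b,None,fx=8,fy=8,interpolation=cv2.INTER_CUBIC)[:440]
cv2.imwrite('pics/c7.png',np.hstack([a,b[:440]]))
s=json.load(open('w6.json'))
o=rect(cv2.imread('pics/wrist6.png'),s,[543,-164],130);cv2.imwrite('pics/w6r.png',cv2.resize(o,None,fx=2,fy=2))
```

```text
(no output)
```

View pics/c7.png

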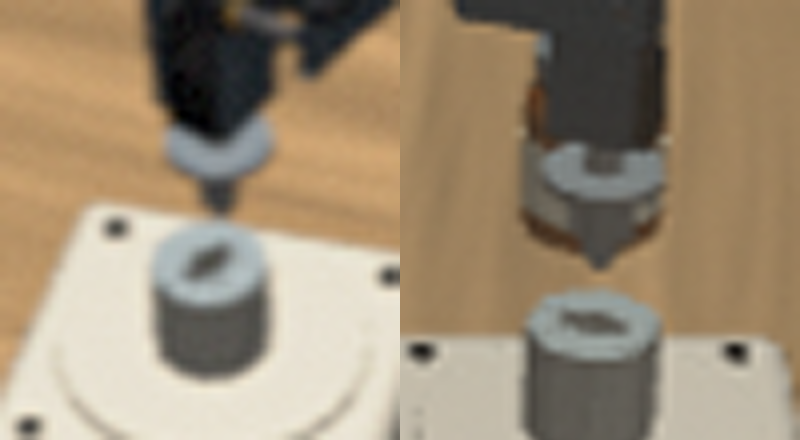

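View pics/w6r.png

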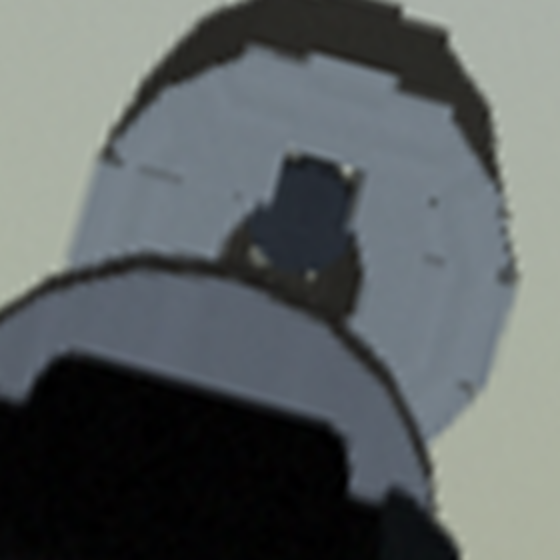

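Run:
```python
from rect import *
import json
np.set_printoptions(precision=1,suppress=True)
X,e=tri([ray('scene',227.4,161.6),ray('side',284.9,138.5)]);print('nose',X,e)
X,e=tri([ray('scene',226.25,168.0),ray('side',284.1,145.75)]);print('hub',X,e)
for n,a,b in (('scene',(227.4,161.),(226.25,168)),('side',(284.9,138),(284.1,145.75))): print(n,onz(n,*a,162),onz(n,*b,130))
s=json.load(open('w6.json'))
o=rect(cv2.imread('pics/wrist6.png'),s,[543,-160],208);cv2.imwrite('pics/w6c.png',cv2.resize(o,None,fx=2,fy=2))
```

```text
nose [ 541.4 -158.3  160.6] [np.float64(1.2185428157619835), np.float64(1.2185428157620568)]
hub [ 543.2 -163.4  128.7] [np.float64(1.7770517309702942), np.float64(1.7770517309702663)]
scene [ 541.4 -157.9  162. ] [ 546.6 -161.6  130. ]
side [ 540.9 -161.1  162. ] [ 542.2 -164.2  130. ]
```

View pics/w6c.png

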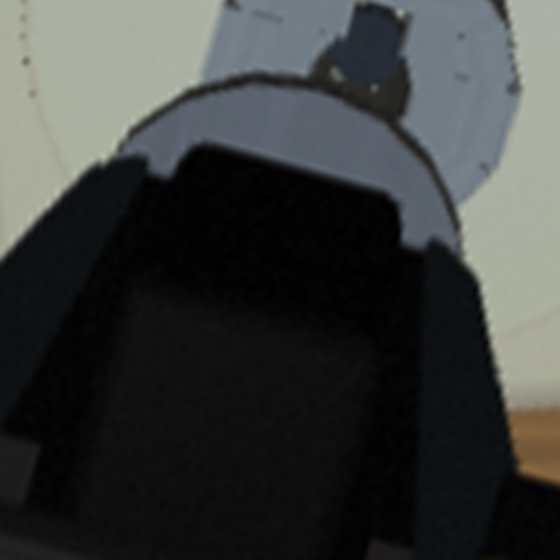

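```bash
python3 -c "
from h import *
s=state();go([544.3+1.7,-159.4-6.5,203],-106)"
```

```text
pos [ 544.8 -159.6  229. ] yaw -105.77 off [26.   5.7 -2.9] rot [0.23 0.01 0.  ] t 8.0167
```

```bash
python3 -m handwheel '{"gripper":[1,1,1,1,1],"offset":[[8,3,-1.5],[16,5.8,-3],[22,5.8,-3],[25.5,5.8,-3],[25.5,5.8,-3]],"rot":[[0,0,0],[0,0,0],[0.2,0,0],[0.2,0,0],[0.2,0,0]]}';python3 -m handwheel '{"gripper":[1,1,1],"offset":[[0,0,0],[0,0,0],[0,0,0]],"rot":[[0,0,0],[0,0,0],[0,0,0]]}'
python3 - <<'E'
from h import *
import json
go([544,-165.6,200],-106)
for n in('side','scene','wrist'): cv2.imwrite(f'pics/{n}8.png',grab_frame(n)[:,:,::-1])
a=cv2.imread('pics/scene8.png')[135:190,200:250]; b=cv2.imread('pics/side8.png')[105:160,260:310]
cv2.imwrite('pics/c8.png',np.hstack([cv2.resize(a,None,fx=8,fy=8,interpolation=cv2.INTER_CUBIC),cv2.resize(b,None,fx=8,fy=8,interpolation=cv2.INTER_CUBIC)]))
E
```

```text
time_s: 8.43
ee_pos: [545.5, -166.9, 201.9]
ee_rot: [-2.0, 89.8, 162.0]
force: [-0.7, 0.0, -2.9]
gripper_width: 25.7
time_s: 8.68
ee_pos: [546.6, -167.1, 203.8]
ee_rot: [174.2, 89.9, -21.8]
force: [0.6, -0.1, -1.7]
gripper_width: 26.1
pos [ 546.6 -167.1  203.8] yaw -106.06 off [ 3.8 -0.7  2.9] rot [-0.06 -0.05 -0.01] t 8.6833
```

View pics/c8.png

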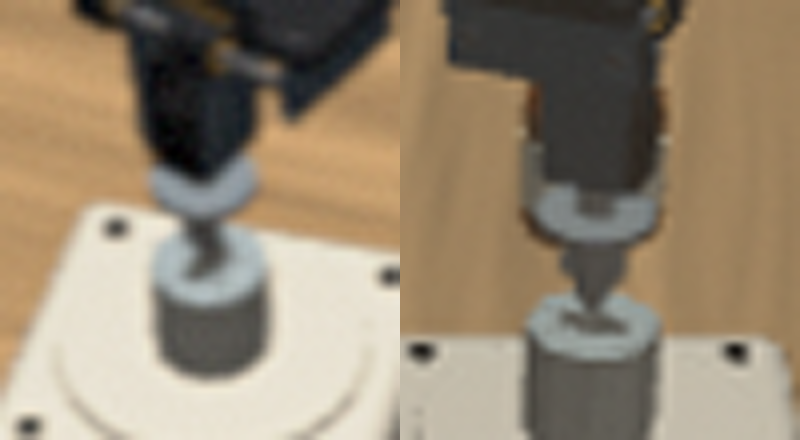

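View pics/wrist8.png

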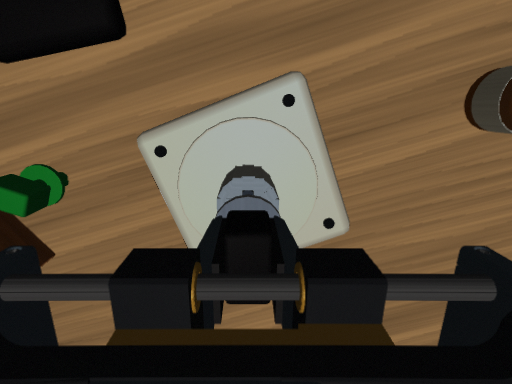

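Run:
```python
from h import *
np.set_printoptions(precision=2,suppress=True)
for n,o,hc in (('scene',(200,135),(210,264)),('side',(260,105),(192.5,326))):
    u,v=o[0]+hc[0]/8,o[1]+hc[1]/8
    P=onz(n,u,v,130)
    f=lambda Q:(proj(n,Q)-o)*8
    print(n,P,'collar',f(P+[0,0,51.5]),'tip',f(P+[0,0,7.5]),'d/dx',f(P+[1,0,51])-f(P+[0,0,51]),'d/dy',f(P+[0,1,51])-f(P+[0,0,51]),'d/dz',f(P+[0,0,52])-f(P+[0,0,51]))
```

```text
scene [ 546.65 -161.58  130.  ] collar [206.27 182.25] tip [209.47 252.32] d/dx [-0.79  1.4 ] d/dy [2.05 0.49] d/dz [-0.07 -1.62]
side [ 542.37 -164.15  130.  ] collar [197.76 219.1 ] tip [193.25 310.69] d/dx [-2.43 -0.11] d/dy [-0.07  1.21] d/dz [ 0.1  -2.12]
```

Side and scene agree that the spindle is within about 0.8 mm of the hub axis (offset about +0.7,-0.35). In the wrist view the keys line up with the keyways. I'll descend and watch the force.

```bash
python3 -m handwheel '{"gripper":[1,1,1,1],"offset":[[3,0,0.6],[7,0,0.6],[10,0,0.6],[10,0,0.6]],"rot":[[0,0,0],[0,0,0],[0,0,0],[0,0,0]]}'; python3 -m handwheel '{"gripper":[1,1,1,1],"offset":[[2,0,0],[4,0,0],[6,0,0],[6,0,0]],"rot":[[0,0,0],[0,0,0],[0,0,0],[0,0,0]]}'; python3 -c "
from h import *
s=state();print(s['force'],s['torque'],s['ee_pos'])"
```

```text
time_s: 9.17
ee_pos: [545.1, -166.7, 192.4]
ee_rot: [0.3, 89.9, 164.3]
force: [-0.0, 0.4, -3.1]
gripper_width: 25.6
time_s: 9.5
ee_pos: [545.5, -166.8, 186.9]
ee_rot: [4.2, 90.0, 168.1]
force: [0.3, 0.2, -3.2]
gripper_width: 25.3
[ 0.28939508  0.20607363 -3.20049656] [0.06296961 0.01393527 0.03012286] [ 545.48751401 -166.8039369   186.93924563]
```

No contact yet, with the nose about 9 mm deep. Continuing to the keys.

```bash
python3 -m handwheel '{"gripper":[1,1,1,1],"offset":[[1.5,0,0],[3,0,0],[4,0,0],[4,0,0]],"rot":[[0,0,0],[0,0,0],[0,0,0],[0,0,0]]}'; python3 -m handwheel '{"gripper":[1,1,1,1],"offset":[[1.5,0,0],[3,0,0],[4,0,0],[4,0,0]],"rot":[[0,0,0],[0,0,0],[0,0,0],[0,0,0]]}';  python3 -c "
from h import *
s=state();print(s['force'],s['torque'],s['ee_pos'])"
```

```text
time_s: 9.83
ee_pos: [545.6, -166.9, 183.2]
ee_rot: [9.2, 90.0, 173.1]
force: [-0.2, 1.3, -2.4]
gripper_width: 25.7
time_s: 10.17
ee_pos: [545.5, -166.8, 179.1]
ee_rot: [7.7, 90.0, 171.6]
force: [-0.2, -0.3, -3.5]
gripper_width: 25.9
[-0.15532287 -0.25546609 -3.49255112] [ 0.07102634  0.01585568 -0.03235005] [ 545.54976653 -166.82089596  179.14911552]
```

```bash
python3 -m handwheel '{"gripper":[1,1,1,1],"offset":[[2,0,0],[4,0,0],[5,0,0],[5,0,0]],"rot":[[0,0,0],[0,0,0],[0,0,0],[0,0,0]]}'; python3 -m handwheel '{"gripper":[1,1,1,1],"offset":[[2,0,0],[4,0,0],[6,0,0],[6,0,0]],"rot":[[0,0,0],[0,0,0],[0,0,0],[0,0,0]]}';  python3 -c "
from h import *
s=state();print(s['force'],s['torque'],s['ee_pos'])"
```

```text
time_s: 10.5
ee_pos: [545.5, -166.8, 174.1]
ee_rot: [3.9, 90.0, 167.8]
force: [-0.6, -0.5, -3.0]
gripper_width: 26.0
time_s: 10.83
ee_pos: [545.9, -166.9, 168.7]
ee_rot: [170.8, 90.0, -25.3]
force: [-1.0, 0.3, 2.2]
gripper_width: 26.3
[-1.03433865  0.26825667  2.19055532] [ 0.11704089  0.27693177 -0.06699935] [ 545.85584301 -166.90031372  168.72213028]
```

The keys are in, and the spring pin met at about 26–27 mm. I'll push on until the collar seats.

```bash
python3 -m handwheel '{"gripper":[1,1,1,1,1],"offset":[[2,0,0],[4,0,0],[6,0,0],[8,0,0],[8,0,0]],"rot":[[0,0,0],[0,0,0],[0,0,0],[0,0,0],[0,0,0]]}' 60; python3 -m handwheel '{"gripper":[1,1,1,1],"offset":[[1,0,0],[2,0,0],[3,0,0],[3,0,0]],"rot":[[0,0,0],[0,0,0],[0,0,0],[0,0,0]]}';  python3 -c "
from h import *
s=state();print(s['force'],s['torque'],s['ee_pos'])"
```

```text
time_s: 11.25
ee_pos: [545.9, -166.9, 160.6]
ee_rot: [170.8, 90.0, -25.2]
force: [-1.5, 0.5, 4.3]
gripper_width: 26.0
time_s: 11.58
ee_pos: [545.9, -166.9, 158.0]
ee_rot: [169.8, 90.0, -26.2]
force: [-2.0, 0.7, 6.5]
gripper_width: 25.8
[-2.01799595  0.66433852  6.4642057 ] [ 0.22189031  0.53490398 -0.01303875] [ 545.88392034 -166.93639031  158.00118881]
```

```bash
python3 -m handwheel '{"gripper":[1,1,1],"offset":[[1,0,0],[1.5,0,0],[1.5,0,0]],"rot":[[0,0,0],[0,0,0],[0,0,0]]}' 60; python3 -m handwheel '{"gripper":[1,1,1],"offset":[[0.5,0,0],[1,0,0],[1,0,0]],"rot":[[0,0,0],[0,0,0],[0,0,0]]}';  python3 -m handwheel '{"gripper":[1,1,1],"offset":[[0.5,0,0],[1,0,0],[1,0,0]],"rot":[[0,0,0],[0,0,0],[0,0,0]]}'; python3 -c "
from h import *
s=state();print(s['force'],s['torque'],s['ee_pos'])"
```

```text
time_s: 11.83
ee_pos: [545.9, -166.9, 156.7]
ee_rot: [172.8, 89.9, -23.2]
force: [-2.8, 0.3, 7.3]
gripper_width: 25.6
time_s: 12.08
ee_pos: [545.9, -166.9, 155.9]
ee_rot: [173.7, 89.9, -22.3]
force: [-2.4, 1.0, 7.9]
gripper_width: 25.5
time_s: 12.33
ee_pos: [545.9, -167.0, 155.8]
ee_rot: [172.9, 89.9, -23.2]
force: [-2.5, 1.2, 12.5]
gripper_width: 25.5
[-2.45746069  1.17006207 12.47186959] [ 0.37997696  0.95842378 -0.00901854] [ 545.90159473 -166.96813403  155.82301475]
```

```bash
python3 -m handwheel '{"gripper":[1,1,1,1,1],"offset":[[0.5,0,0],[1,0,0],[1,0,0],[1,0,0],[1,0,0]],"rot":[[0,0,0],[0,0,0],[0,0,0],[0,0,0],[0,0,0]]}'
python3 - <<'E'
from h import *
s=state();print(s['force'],s['torque'],s['ee_pos'],rot(s['ee_rot'])[:,0])
for n in('side','scene','wrist'): cv2.imwrite(f'pics/{n}9.png',grab_frame(n)[:,:,::-1])
a=cv2.imread('pics/scene9.png')[145:200,200:250]; b=cv2.imread('pics/side9.png')[120:175,260:310]
cv2.imwrite('pics/c9.png',np.hstack([cv2.resize(a,None,fx=8,fy=8,interpolation=cv2.INTER_CUBIC),cv2.resize(b,None,fx=8,fy=8,interpolation=cv2.INTER_CUBIC)]))
E
```

```text
time_s: 12.75
ee_pos: [545.9, -167.0, 155.8]
ee_rot: [175.5, 89.9, -20.5]
force: [-4.7, 1.1, 17.2]
gripper_width: 25.6
[-4.6803667   1.08023469 17.15185691] [ 0.41489936  1.30199211 -0.00407666] [ 545.92835615 -166.9649939   155.80859678] [ 2.04145661e-03 -7.64930940e-04 -9.99997624e-01]
```

View pics/c9.png

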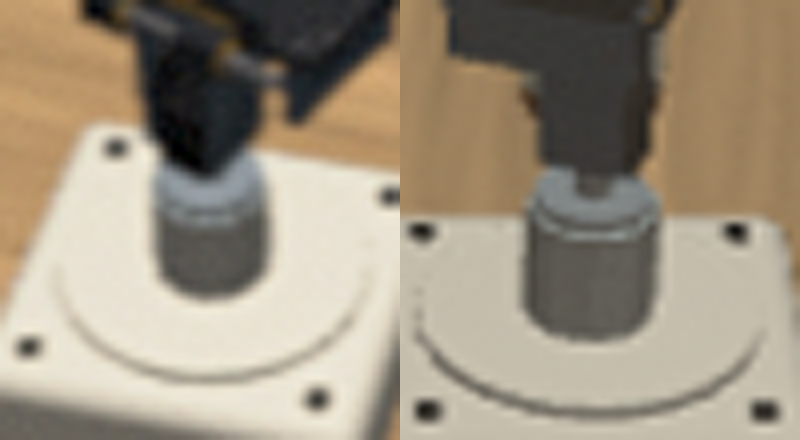

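View pics/scene9.png

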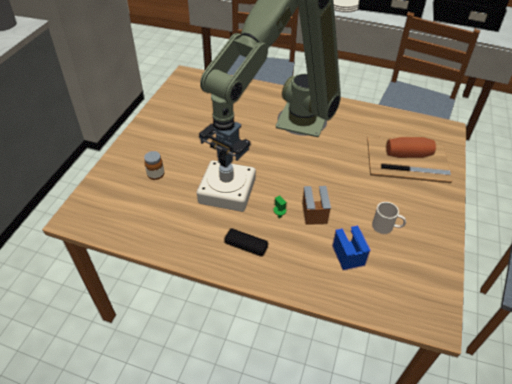

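The collar is flush on the hub in both views, at scene crop (208,195) and side crop (597,215). The mug, case and jar haven't moved. The downward push has risen to 17 N with no further travel, so the spindle is home.

```bash
python3 -c "
from workcell import *
print(state()['force'],state()['qvel'].round(2)); print(job_done())"
```

```text
[-4.70301998  0.57596921 17.34883001] [ 0.03 -0.02  0.04  0.07  0.06 -0.03]
the job is handed in; nothing more can be done
None
```

I took the black-gripped spindle from the brown rack, slid it out of the open front and pushed it fully home in the drive hub. I handed the job in with the gripper still holding it down; no verdict was reported. I set the turn from the keyway angle seen in the wrist camera (about -16°), and the keys went in first time without hunting.

**Seating:** The spring pin met the nose at about 26–27 mm. At the end the collar looked flush in both the scene and side views. The tool height stopped at 155.8 mm, against 156 expected at home, while the push rose from 8 N to 17 N.

**Hold:** The grip command was 60 N on the 26 mm block (finger opening 25.6 mm). The tool was within about 0.2° of vertical and at rest.

**Bystanders:** The mug, case and jar stood where they were in the last scene picture. I checked that by eye and did not measure it.

**Disagreements:** The cameras differed by about 2 mm on the hub and nose positions, so I re-checked just above the bore before going in. The side load at the end was about 5 N, which suggests the spindle is slightly off the bore axis, within the fit's play.

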